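# Seat a handle blank in the V-cradle and hold it down

### The job

Press the red nozzle cap of the air canister on the jig fully down and let it spring back up, to blow the dust out of the aluminium V-cradle. Then take the pale beech blank from the rack, lay it centred in the V-cradle, parallel to the groove, and finish still holding it there, pressed firmly down (about 10 N) so that it bears on both sloping faces, ready for drilling. Leave the dark walnut blank, the sanding block, the glue bottle and the tape measure where they are.

Things in the scene. Friction and masses are not known exactly. Their poses are not given: they have to be found in the camera images.
- nozzle (a joint): Travel of the canister's red nozzle cap, m: 0 = up, 0.006 = fully down. Spring: about 1 N to start it, 4.5 N fully down; it springs back by itself.
- nozzle_top (a point): Centre of the flat top of the red nozzle cap (disc 30 mm across, 16 mm high), about 169 mm above the table when up; pressed straight down. The cap sits on a fixed blue canister, 52 mm across with a 68 mm foot, that stands on the jig board beyond one end of the V-cradle (jig +y). A thin red straw, bent down, points from the cap to the cradle.
- jig: Jig: brown wooden board 140 (x) x 340 (y) x 18 mm, fixed to the table; origin at the centre of its underside. It carries the V-cradle (centre at y = -70 mm) and the canister (centre at about y = +100 to +125 mm). The groove of the cradle runs along the jig's y axis.
- vee_mid (a point): Middle of the V-cradle, on the axis of a fully seated blank, 55.5 mm above the table; axes as the jig's. Two aluminium V-blocks in line, each 36 mm long (y), 72 mm wide (x), tops 50 mm above the table, centred at y = -52 and +52 mm; the 68 mm gap between is free for fingers down to the board (18 mm). Grooves 90 degrees, 40 mm wide, bottom at 30 mm, slippery (friction 0.2).
- vee_near: The two groove faces (both V-blocks) on the jig's -x side; fixed, the origin is that of the jig.
- vee_far: The two groove faces (both V-blocks) on the jig's +x side; fixed, the origin is that of the jig.
- rack: Fixed low plywood rack, 190 (x) x 160 (y) mm, base board 12 mm thick; origin at the centre of its underside. Two slots parallel to y, at x = -50 and +50 mm, hold one blank each on two dark saddles (at y = -58 and +58 mm, 22 mm thick) with 8 mm high side stops; in the 94 mm between the saddles the blank is free to be gripped from above, down to the base board. Which blank lies in which slot varies.
- blank: Pale beech blank: plain cylinder 36 mm across, 160 mm long, about 0.12 kg, loose; origin at its centre, y along its axis. In the rack its axis lies level, 48 mm above the table, parallel to the rack's y. Either way round will do.
- dark_blank: Dark walnut blank of the same size, in the other slot of the rack; leave it alone.
- sanding_block: Loose cork sanding block with an orange sole, 65 x 110 x 34 mm, beyond the work; origin at the centre of its underside. Leave it alone.
- glue: Loose yellow glue bottle, 54 mm across, 140 mm high, beyond the work; origin at the centre of its underside. Leave it alone.
- tape: Loose black tape measure, 70 x 70 x 37 mm, beyond the work; origin at the centre of its underside. Leave it alone.

How it is judged:
By the outcome, as a careful person would: the job done as asked, in the order asked, and still so for the second after the job is handed in, while the arm keeps its last pose, push and grip.
It also fails if it takes over 70 s, if anything falls off the work surface, if the arm or the gripper's body presses on something with over 40 N, if the wrist force passes 120 N, or if a joint passes its speed limit or range.

### The arm

A 7-joint arm with a two-finger parallel gripper is mounted at the origin on the work surface. World frame = base frame: x ahead of the robot, y to its left, z up, the work surface at z = 0. Lengths are in m, angles in rad, forces in N, time in s.
With the tool pointing down it reaches from about 0.425 to 0.925 m from the base axis. Payload 6.8 kg.
Tool frame: the origin (TCP) lies on the centre line of the jaws, within the pads' length; the fingertips stand 19 mm ahead of it and the grasp point (between the pads) is the TCP (r.tip_extent is the y of the fingertips in the tool frame, in m); y points along the fingers, z is the direction in which the jaws open and shut, and the axes are right-handed (so a half turn about y gives the same grasp; the last joint's range is limited). The gripper opens to 85 mm and grips with 20 to 120 N. Pads are 22 mm wide; open, the fingers measure 114 mm over their backs; the gripper's body (76 mm by 85 mm) begins 54 mm behind the grasp point. The pads swing forward as they close: fully open they stand 13 mm farther back than shut.
Start: joints at [1.091, 0.477, 0.022, 1.555, -0.011, 1.109, -0.083], TCP at [0.245, -0.629, 0.25] pointing down, gripper open.
Joint ranges: [-2.96, 2.96], [-0.34, 2.1], [-1.41, 1.46], [0.24, 2.44], [-1.37, 4.51], [0.17, 1.92], [-2.96, 2.96]. Speed limits (rad/s): [2.39, 2.39, 3.14, 3.14, 3.14, 3.14, 3.14].

### API

Orientations are given as a rotation vector (axis times angle).
In Python, from bench import r gives the robot as it stands. The module is installed in compiled form; this text tells all that it offers.
- The arm moves only by the tool jog_arm, never from a script. Its argument "motion" is a list of rows, each a list of 3 entries, a list of its own where there are three numbers: the opening, from 0 (shut) to 1 (fully open), then the shift along the tool's x, y, z in m, then the turn, a rotation vector about the tool's x, y, z in degrees. A call has 1 to 10 rows; each row shifts and turns the commanded pose from where the row before left it, along the tool's axes as they then stand; what a row does not reach is not made up. A row lasts 1/12 s, in which the tool goes at most 41.7 mm and 7.16 degrees, less where a joint would pass 70% of its speed; a pose out of reach is approached as far as the arm can. A call with a gripper value outside its range is refused whole. The fingers move at their own pace and stop on an object; "force" is the grip in N (left out, the last holds). Time passes only in rows, so rows that do not move let the fingers close. It gives the time, the measured TCP pose, the force and the opening at its end, in the units of the state.
- r.get_obs(): the state, without advancing time (a new reading comes with each control period).
- r.grab_frame(name): name is "side" or "top" or "wrist"; returns a dict with "image" (420x560x3 uint8, red, green, blue), "range_z" (420x560 float32, m along the optical axis (not along the pixel's ray), 0 where there is no reading), "fx", "fy", "cx", "cy" (pixels), "xyz" and "orientation" of the camera in the world. Camera axes: x right, y down, z forward; pixel columns grow to the right and rows downward; lengths in m; the calibration is good to about 2 mm. The wrist camera is an equidistant fisheye: a pixel r from the principal point sees the ray r / f radians off the axis. A picture is of the moment at which its call begins.
- r.hand_in(): hands the job in, once; it reports no verdict.
The state is a dict: "clock": time; "joints": joint angles; "qvel": joint speeds; "tau": joint torques, N m; "tcp_pos": TCP position; "orientation": TCP orientation; "contact_force": force on the tool from outside, world axes, zero at the start; "moment": the same for the moment, N m; "grip_width": finger opening in m.
Only numpy, scipy, OpenCV 4.12 (cv2) and the standard library are available. Lean on these libraries where they do the work, as an engineer would, in place of code of your own. Each camera call takes 0.05 s, during which the arm holds its last target.

## Working session

There is one attempt and no reset: what is moved stays moved. The work goes in short steps, Python scripts to look and compute and a tool call to move; the robot and the scene stay as the last step left them, time stands still between calls to the robot, and variables do not carry over. Pictures are saved under pics/ and viewed, and the job is handed in when it is done.

Besides the shell and the picture viewer there is one more tool, called after "Call:" as name(argument=value, ...) on one line, values as JSON. jog_arm: Moves the arm, as the interface text tells. Its arguments: {"type":"object","properties":{"motion":{"type":"array","items":{"type":"array"}},"force":{"type":"number"}},"required":["motion"]}

```bash
mkdir -p pics
python3 - <<'E'
from bench import r
import cv2,numpy as np
o=r.get_obs()
for k,v in o.items(): print(k,np.round(v,4))
print(r.tip_extent)
for n in ("top","side"):
    f=r.grab_frame(n); cv2.imwrite(f"pics/{n}0.png",f["image"][:,:,::-1])
    np.savez(f"{n}0.npz",**f)
    print(n,f["fx"],f["fy"],f["cx"],f["cy"],f["xyz"],f["orientation"])
E
```

```text
clock 0.0
joints [ 1.0909  0.4778  0.0224  1.5564 -0.0115  1.1093 -0.0831]
qvel [ 0.0009  0.0006  0.0008  0.0021  0.0013 -0.0003  0.0009]
tau [ 5.00000e-04 -5.96462e+01  1.60830e+00 -2.81189e+01  1.25000e-02
  9.40000e-03  0.00000e+00]
tcp_pos [ 0.245  -0.6284  0.2494]
orientation [-0.3801  2.0203 -2.0167]
contact_force [ 0.8384  0.2041 -0.0497]
moment [-0.0151  0.002   0.0501]
grip_width 0.0854
0.019
top 484.16300298666414 484.16300298666414 278.6724206213862 204.43432191166107 [0.52174488 0.0350753  1.12776857] [-2.14369759  2.1945532  -0.10882539]
side 515.1831861260713 515.1831861260713 278.7029211528412 202.79488893342204 [0.13421062 0.70724344 0.65869592] [-0.74512303  2.38474014 -1.32292834]
```

View pics/top0.png

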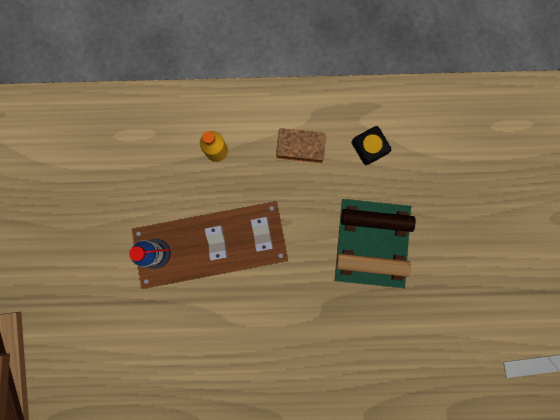

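View pics/side0.png

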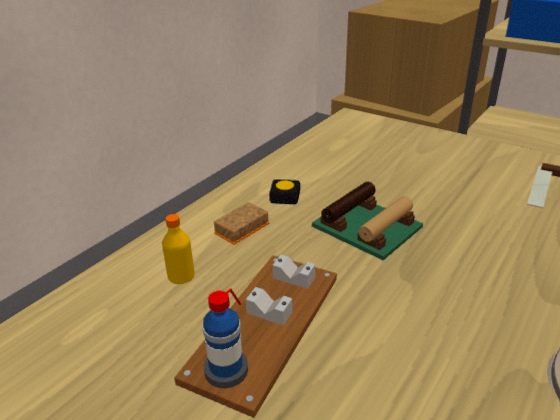

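The top view shows the red cap at (138,253), V-blocks at (215,243) and (262,234), the beech blank at (374,265) and the walnut at (378,220). The side view agrees. Next I'll measure these.

```bash
cat > h.py <<'E'
import numpy as np,cv2
from scipy.spatial.transform import Rotation as R
def ray(f,u,v):
    d=np.stack([(np.asarray(u,float)-f["cx"])/f["fx"],(np.asarray(v,float)-f["cy"])/f["fy"],np.ones(np.shape(u))],-1)
    return d@R.from_rotvec(f["orientation"]).as_matrix().T
def plane(f,u,v,z):
    d=ray(f,u,v); s=(z-f["xyz"][2])/d[...,2]
    return f["xyz"]+s[...,None]*d
def cloud(f):
    h,w=f["range_z"].shape; v,u=np.mgrid[:h,:w]
    return f["xyz"]+ray(f,u,v)*f["range_z"][...,None]
def load(n): return dict(np.load(n))
def big(m):
    n,l,s,c=cv2.connectedComponentsWithStats(m.astype(np.uint8)); k=1+np.argmax(s[1:,4]); return l==k
E
python3 - <<'E'
from h import *
np.set_printoptions(precision=4,suppress=True)
for n in("top","side"):
    f=load(n+"0.npz"); im=f["image"].astype(int); P=cloud(f); Rr,G,B=im[...,0],im[...,1],im[...,2]
    Z=P[...,2]
    print(n)
    red=big((Rr>150)&(G<50)&(B<60)); 
    t=red&(abs(Z-.169)<.006); v,u=np.nonzero(t); print("cap",t.sum(),P[t].mean(0),np.median(Z[red]), P[t].min(0),P[t].max(0))
    if n=="top":
        cnt=np.nonzero(red); print("cap disc px",cnt[1].min(),cnt[1].max(),cnt[0].min(),cnt[0].max())
    # V-blocks: aluminium grey, z .03-.055
    g=(Rr>110)&(abs(Rr-B)<30)&(Z>.025)&(Z<.056)
    nn,l,s,c=cv2.connectedComponentsWithStats(g.astype(np.uint8))
    for k in range(1,nn):
        if s[k,4]>100:
            m=l==k; print("vee",s[k],P[m].mean(0),cv2.minAreaRect(P[m][:,:2].astype(np.float32)*1000))
    # high points near rack
    reg=(Z>.05)&(Z<.075)&(P[...,1]<-.05)&(P[...,0]<.7)&(P[...,0]>.3)
    nn,l,s,c=cv2.connectedComponentsWithStats(reg.astype(np.uint8))
    for k in range(1,nn):
        if s[k,4]>100:
            m=l==k; print("bl",s[k],np.median(im[m],0),P[m].mean(0),Z[m].max(),cv2.minAreaRect(P[m][:,:2].astype(np.float32)*1000))
    # board
    b=(abs(Z-.018)<.004)&(Rr>G*1.5)&(P[...,0]>.3)&(P[...,0]<.65)&(P[...,1]>-.2)
    b=big(b); print("board",P[b][:,2].mean(),cv2.minAreaRect(P[b][:,:2].astype(np.float32)*1000))
E
```

```text
top
cap 159 [0.5285 0.3178 0.1689] 0.169036120864629 [0.5155 0.3046 0.164 ] [0.5412 0.3315 0.1743]
cap disc px 129 143 247 260
vee [251 217  22  35 496] [0.5664 0.0752 0.0443] ((566.1559448242188, 75.29881286621094), (71.86084747314453, 35.57637405395508), 9.505160331726074)
vee [205 226  21  34 499] [0.5494 0.1776 0.0441] ((549.1209716796875, 177.71865844726562), (71.83557891845703, 35.49064636230469), 9.412698745727539)
bl [ 342  209   74   23 1142] [24. 11.  6.] [ 0.59   -0.1836  0.0619] 0.070672285455889 ((590.7843627929688, -185.2124481201172), (161.68785095214844, 35.32133865356445), 82.74077606201172)
bl [ 337  254   74   23 1165] [137. 104.  65.] [ 0.4922 -0.1692  0.0619] 0.07105550408234418 ((492.32135009765625, -169.69949340820312), (159.35028076171875, 35.40195846557617), 82.72322845458984)
board 0.017952477131974176 ((546.2831420898438, 195.48934936523438), (139.1590118408203, 338.21795654296875), 9.515149116516113)
side
cap 217 [0.5261 0.3178 0.1704] 0.17037352184841675 [0.5132 0.2915 0.163 ] [0.5403 0.3318 0.1737]
vee [   0    1  359  111 2121] [ 1.8561 -0.9421  0.0408]
[... 199 characters left out ...]
26953, 40.12411880493164), 10.120770454406738)
vee [246 287  46  35 821] [0.5442 0.1798 0.0435] ((547.491943359375, 176.72161865234375), (73.22280883789062, 38.90098190307617), 8.06205940246582)
bl [321 181  55  38 757] [43. 21. 12.] [ 0.5837 -0.1751  0.062 ] 0.07123926802437497 ((585.5474243164062, -185.99940490722656), (165.79580688476562, 34.65816116333008), 81.2592544555664)
bl [359 196  54  41 848] [169. 126.  73.] [ 0.4857 -0.1595  0.0622] 0.07048838216338593 ((487.98992919921875, -170.06927490234375), (163.83140563964844, 34.78729248046875), 81.0195541381836)
board 0.019477102448518958 ((543.4552001953125, 195.2093963623047), (138.85301208496094, 340.0724182128906), 9.337512016296387)
```

```bash
cat >> h.py <<'E'
np.set_printoptions(precision=4,suppress=True)
def tool(yaw):
    # pointing down: tool y = -z world; tool z along (cos yaw, sin yaw) horizontally
    y=np.array([0,0,-1.]); z=np.array([np.cos(yaw),np.sin(yaw),0]); x=np.cross(y,z)
    return np.stack([x,y,z],1)
def delta(p,yawdeg,o=None):
    from bench import r
    o=o or r.get_obs(); M=R.from_rotvec(o["orientation"]).as_matrix()
    best=None
    for k in (0,180):
        T=tool(np.radians(yawdeg+k)); w=np.degrees(R.from_matrix(M.T@T).as_rotvec())
        if best is None or np.linalg.norm(w)<np.linalg.norm(best): best=w
    print("t",round(o["clock"],2),"tcp",o["tcp_pos"],"F",o["contact_force"],"M",o["moment"],"w",o["grip_width"])
    print("world d",np.array(p)-o["tcp_pos"],"tool shift mm",1000*M.T@(np.array(p)-o["tcp_pos"]),"turn deg",best)
E
python3 - <<'E'
from h import *
from bench import r
o=r.get_obs();print(R.from_rotvec(o["orientation"]).as_matrix())
delta([.528,.318,.25],9.45)
delta([.528,.318,.25],99.45)
E
```

```text
[[-0.9317 -0.0007  0.3632]
 [-0.3632  0.0015 -0.9317]
 [ 0.0001 -1.     -0.0017]]
t 0.1 tcp [ 0.245  -0.6284  0.2494] F [-0.175  -0.2524  0.4103] M [-0.003  -0.0062 -0.0344] w 0.08532263233199243
world d [0.283  0.9464 0.0006] tool shift mm [-607.4648    0.6277 -778.9801] turn deg [  0.0864 -78.1503  -0.0586]
t 0.1 tcp [ 0.245  -0.6284  0.2494] F [-0.175  -0.2524  0.4103] M [-0.003  -0.0062 -0.0344] w 0.08532263233199243
world d [0.283  0.9464 0.0006] tool shift mm [-607.4648    0.6277 -778.9801] turn deg [ 0.0949 11.8496  0.0182]
```

Call:
jog_arm(motion=[[0, [-0.027, 0, -0.023], [0, 0, 0]], [0, [-0.027, 0, -0.023], [0, 0, 0]], [0, [-0.027, 0, -0.023], [0, 0, 0]], [0, [-0.027, 0, -0.023], [0, 0, 0]], [0, [-0.027, 0, -0.023], [0, 0, 0]], [0, [-0.027, 0, -0.023], [0, 0, 0]], [0, [-0.027, 0, -0.023], [0, 0, 0]], [0, [-0.027, 0, -0.023], [0, 0, 0]], [0, [-0.027, 0, -0.023], [0, 0, 0]], [0, [-0.027, 0, -0.023], [0, 0, 0]]], force=40)

```text
clock: 0.93
tcp_pos: [0.4135, -0.3148, 0.2501]
orientation: [-0.38, 2.019, -2.018]
contact_force: [0.3, -0.3, 0.1]
grip_width: 0.0002
```

Call:
jog_arm(motion=[[0, [-0.02, 0, -0.015], [0, -6, 0]], [0, [-0.02, 0, -0.015], [0, -6, 0]], [0, [-0.02, 0, -0.015], [0, -6, 0]], [0, [-0.02, 0, -0.015], [0, -6, 0]], [0, [-0.02, 0, -0.015], [0, -6, 0]], [0, [0, 0, 0], [0, -6, 0]], [0, [0, 0, 0], [0, -6, 0]], [0, [0, 0, 0], [0, -6, 0]], [0, [0, 0, 0], [0, -6, 0]], [0, [0, 0, 0], [0, -6, 0]]])

```text
clock: 1.77
tcp_pos: [0.4549, -0.2001, 0.25]
orientation: [-1.137, 1.317, -1.316]
contact_force: [-0.0, -0.5, 0.0]
grip_width: 0.0001
```

```bash
python3 -c "
from h import *
delta([.528,.318,.25],9.45)"
```

```text
t 1.77 tcp [ 0.4549 -0.2001  0.25  ] F [-0.0156 -0.5285  0.0352] M [-0.01    0.0394 -0.0016] w 0.00013229002219479144
world d [0.0731 0.5181 0.    ] tool shift mm [-523.1868    0.0495   -3.2647] turn deg [  0.0398 -17.8432  -0.0119]
```

Call:
jog_arm(motion=[[0, [-0.03, 0, 0], [0, 0, 0]], [0, [-0.035, 0, 0], [0, 0, 0]], [0, [-0.035, 0, 0], [0, 0, 0]], [0, [-0.035, 0, 0], [0, 0, 0]], [0, [-0.035, 0, 0], [0, 0, 0]], [0, [-0.035, 0, 0], [0, 0, 0]], [0, [-0.035, 0, 0], [0, 0, 0]], [0, [-0.035, 0, 0], [0, 0, 0]], [0, [-0.035, 0, 0], [0, 0, 0]], [0, [-0.035, 0, 0], [0, 0, 0]]])

```text
clock: 2.6
tcp_pos: [0.5071, 0.1423, 0.2501]
orientation: [-1.134, 1.32, -1.32]
contact_force: [0.3, -0.7, -0.8]
grip_width: -0.0003
```

Call:
jog_arm(motion=[[0, [-0.035, 0, 0], [0, 0, 0]], [0, [-0.035, 0, 0], [0, 0, 0]], [0, [-0.035, 0, 0], [0, 0, 0]], [0, [-0.035, 0, 0], [0, 0, 0]], [0, [-0.035, 0, 0], [0, 0, 0]], [0, [0, 0, 0], [0, -6, 0]], [0, [0, 0, 0], [0, -6, 0]], [0, [0, 0, 0], [0, -5.8, 0]], [0, [0, 0, 0], [0, 0, 0]], [0, [0, 0, 0], [0, 0, 0]]])

```text
clock: 3.43
tcp_pos: [0.5337, 0.3135, 0.2498]
orientation: [-1.28, 1.094, -1.094]
contact_force: [-0.8, -0.1, -0.3]
grip_width: -0.0001
```

```bash
python3 -c "
from h import *
delta([.528,.318,.20],9.45)"
```

```text
t 3.43 tcp [0.5337 0.3135 0.2498] F [-0.7999 -0.1139 -0.257 ] M [-0.0322 -0.0251  0.0191] w -6.0462648974482414e-05
world d [-0.0057  0.0045 -0.0498] tool shift mm [-5.3617 49.8292 -4.9046] turn deg [ 0.0502 -0.532   0.0114]
```

Call:
jog_arm(motion=[[0, [-0.0054, 0, -0.0049], [0, 0, 0]], [0, [0, 0.018, 0], [0, 0, 0]], [0, [0, 0.018, 0], [0, 0, 0]], [0, [0, 0.015, 0], [0, 0, 0]], [0, [0, 0.0, 0], [0, 0, 0]], [0, [0, 0, 0], [0, 0, 0]]])

```text
clock: 3.93
tcp_pos: [0.5274, 0.3183, 0.199]
orientation: [-1.281, 1.093, -1.092]
contact_force: [-0.5, 0.3, 0.7]
grip_width: 0.0001
```

```bash
python3 -c "
from h import *
from bench import r
delta([.528,.318,.20],9.45)
f=r.grab_frame('side');cv2.imwrite('pics/s1.png',cv2.resize(f['image'][230:400,130:350,::-1],None,fx=3,fy=3))
"
```

```text
t 3.93 tcp [0.5274 0.3183 0.199 ] F [-0.4659  0.2879  0.6515] M [ 0.0154  0.0502 -0.0346] w 7.611153018390844e-05
world d [ 0.0006 -0.0003  0.001 ] tool shift mm [ 0.3991 -1.024   0.5058] turn deg [ 0.0795 -0.4068  0.031 ]
```

View pics/s1.png

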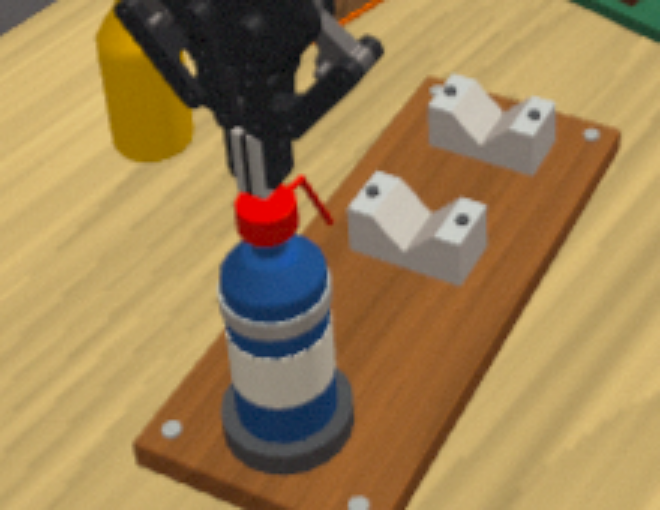

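The shut fingertips are over the red cap, at about (255,190) in the crop. I'll press down in small steps.

Call:
jog_arm(motion=[[0, [0, 0.006, 0], [0, 0, 0]], [0, [0, 0.004, 0], [0, 0, 0]], [0, [0, 0.002, 0], [0, 0, 0]], [0, [0, 0.002, 0], [0, 0, 0]], [0, [0, 0.0, 0], [0, 0, 0]], [0, [0, 0, 0], [0, 0, 0]]])

```text
clock: 4.48
tcp_pos: [0.5282, 0.3184, 0.1856]
orientation: [-1.28, 1.091, -1.092]
contact_force: [0.7, -0.9, 2.0]
grip_width: -0.0
```

Call:
jog_arm(motion=[[0, [0, 0.001, 0], [0, 0, 0]], [0, [0, 0.001, 0], [0, 0, 0]], [0, [0, 0.001, 0], [0, 0, 0]], [0, [0, 0, 0], [0, 0, 0]]])

```text
clock: 4.82
tcp_pos: [0.5282, 0.3184, 0.1824]
orientation: [-1.28, 1.091, -1.091]
contact_force: [-1.1, -0.4, 4.6]
grip_width: -0.0001
```

Call:
jog_arm(motion=[[0, [0, 0.001, 0], [0, 0, 0]], [0, [0, 0.001, 0], [0, 0, 0]], [0, [0, 0, 0], [0, 0, 0]], [0, [0, 0, 0], [0, 0, 0]]])

```text
clock: 5.15
tcp_pos: [0.5283, 0.3185, 0.1819]
orientation: [-1.279, 1.091, -1.092]
contact_force: [-2.9, -3.6, 13.7]
grip_width: 0.0
```

The force jumped to 13.7 N while z stalled at 0.182, so the cap is bottomed out. Now I'll release it.

Call:
jog_arm(motion=[[0, [0, -0.005, 0], [0, 0, 0]], [0, [0, -0.01, 0], [0, 0, 0]], [0, [0, -0.02, 0], [0, 0, 0]], [0, [0, -0.03, 0], [0, 0, 0]], [0, [0, -0.03, 0], [0, 0, 0]], [0, [0, 0, 0], [0, 0, 0]]])

```text
clock: 5.65
tcp_pos: [0.53, 0.3206, 0.2817]
orientation: [-1.271, 1.088, -1.092]
contact_force: [0.9, 1.4, 2.1]
grip_width: 0.0001
```

```bash
python3 -c "
from h import *
from bench import r
delta([.492,-.170,.25],-8)
f=r.grab_frame('side'); P=cloud(f); im=f['image'].astype(int)
red=big((im[...,0]>150)&(im[...,1]<50)&(im[...,2]<60)); g=load('side0.npz');P0=cloud(g)
v,u=np.nonzero(red);print('red rows',v.min(),v.max(),np.percentile(P[red][:,2],[50,90,97]),np.percentile(P0[red][:,2],[50,90,97]))
# rack orientation from original top image
g=load('top0.npz');i=g['image'].astype(int);P=cloud(g)
m=(i[...,1]>i[...,0]*1.3)&(abs(P[...,2]-.012)<.006)&(P[...,1]<0)
m=cv2.morphologyEx(m.astype(np.uint8),cv2.MORPH_OPEN,np.ones((3,3)))>0
print('rack',cv2.minAreaRect(P[m][:,:2].astype(np.float32)*1000))
# beech: colour mask axis
m=big((P[...,2]>.055)&(P[...,1]<-.05)&(P[...,0]<.54)&(P[...,0]>.4)); q=P[m][:,:2]
v=np.linalg.svd(q-q.mean(0))[2][0]; print('axis',v,np.degrees(np.arctan2(v[1],v[0])), 'mid along', )
t=(q-q.mean(0))@v; print(t.min(),t.max(),q.mean(0)+v*(t.min()+t.max())/2)
"
```

```text
t 5.65 tcp [0.53   0.3206 0.2817] F [0.8987 1.4322 2.0751] M [ 0.0882 -0.0582 -0.0423] w 0.00011452199790045083
world d [-0.038  -0.4906 -0.0317] tool shift mm [ 478.5558   28.7374 -115.3905] turn deg [-0.4312 17.1053 -0.306 ]
red rows 289 304 [0.1705 0.1716 0.1722] [0.1703 0.1718 0.1722]
rack ((541.4874267578125, -180.11029052734375), (160.18759155273438, 189.28538513183594), 82.62757873535156)
axis [-0.1208 -0.9927] -96.93861585553911 mid along
-0.07912407316378023 0.08010163806934054 [ 0.4922 -0.1697]
```

Call:
jog_arm(motion=[[0.9, [0.034, 0, -0.008], [0, 0, 0]], [0.9, [0.034, 0, -0.008], [0, 0, 0]], [0.9, [0.034, 0, -0.008], [0, 0, 0]], [0.9, [0.034, 0, -0.008], [0, 0, 0]], [0.9, [0.034, 0, -0.008], [0, 0, 0]], [0.9, [0.034, 0, -0.008], [0, 0, 0]], [0.9, [0.034, 0, -0.008], [0, 0, 0]], [0.9, [0.034, 0, -0.008], [0, 0, 0]], [0.9, [0.034, 0, -0.008], [0, 0, 0]], [0.9, [0.034, 0, -0.008], [0, 0, 0]]])

```text
clock: 6.53
tcp_pos: [0.5018, -0.0318, 0.2745]
orientation: [-1.281, 1.092, -1.091]
contact_force: [0.4, -0.4, 0.4]
grip_width: 0.0768
```

Call:
jog_arm(motion=[[0.9, [0.034, 0, -0.008], [0, 0, 0]], [0.9, [0.034, 0, -0.008], [0, 0, 0]], [0.9, [0.034, 0, -0.008], [0, 0, 0]], [0.9, [0.034, 0, -0.008], [0, 0, 0]], [0.9, [0, 0.02, 0], [0, 6, 0]], [0.9, [0, 0.02, 0], [0, 6, 0]], [0.9, [0, 0.02, 0], [0, 5, 0]], [0.9, [0, 0.02, 0], [0, 0, 0]], [0.9, [0, 0.02, 0], [0, 0, 0]], [0.9, [0, 0, 0], [0, 0, 0]]])

```text
clock: 7.37
tcp_pos: [0.4896, -0.1687, 0.171]
orientation: [-1.145, 1.317, -1.305]
contact_force: [-0.4, -0.1, 0.4]
grip_width: 0.0768
```

```bash
python3 -c "
from h import *
from bench import r
delta([.492,-.170,.12],-7.4)
f=r.grab_frame('wrist');cv2.imwrite('pics/w1.png',f['image'][:,:,::-1]);np.savez('w1.npz',**f)
"
```

```text
t 7.37 tcp [ 0.4896 -0.1687  0.171 ] F [-0.3669 -0.1029  0.352 ] M [-0.0385 -0.0031 -0.0088] w 0.07680201747086077
world d [ 0.0024 -0.0013 -0.051 ] tool shift mm [ 1.0212 50.987   2.9534] turn deg [ 0.4607 -0.4876 -0.0815]
```

View pics/w1.png

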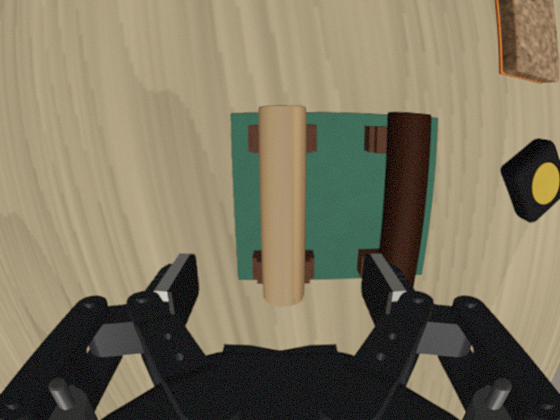

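The blank is centred between the fingers: blank at column 283, fingertips at 195 and 365. Descending.

Call:
jog_arm(motion=[[0.9, [0.001, 0.02, 0.001], [0.4, -0.4, 0]], [0.9, [0, 0.025, 0], [0, 0, 0]], [0.9, [0, 0.025, 0], [0, 0, 0]], [0.9, [0, 0.025, 0], [0, 0, 0]], [0.9, [0, 0.018, 0], [0, 0, 0]], [0.9, [0, 0.01, 0], [0, 0, 0]], [0.9, [0, 0, 0], [0, 0, 0]], [0.9, [0, 0, 0], [0, 0, 0]]])

```text
clock: 8.08
tcp_pos: [0.495, -0.1707, 0.053]
orientation: [-1.139, 1.299, -1.309]
contact_force: [0.5, -0.0, -1.0]
grip_width: 0.0772
```

```bash
python3 -c "
from h import *
from bench import r
delta([.491,-.170,.047],-7.4)
f=r.grab_frame('wrist');cv2.imwrite('pics/w2.png',f['image'][:,:,::-1])
f=r.grab_frame('side');cv2.imwrite('pics/s2.png',cv2.resize(f['image'][130:290,290:480,::-1],None,fx=3,fy=3))
"
```

```text
t 8.08 tcp [ 0.495  -0.1707  0.053 ] F [ 0.5421 -0.0102 -0.9777] M [-0.0243 -0.0264  0.0419] w 0.07716883373027655
world d [-0.004   0.0007 -0.006 ] tool shift mm [-0.1399  6.0062 -4.0606] turn deg [-0.4299 -0.0951  0.0071]
```

View pics/w2.png

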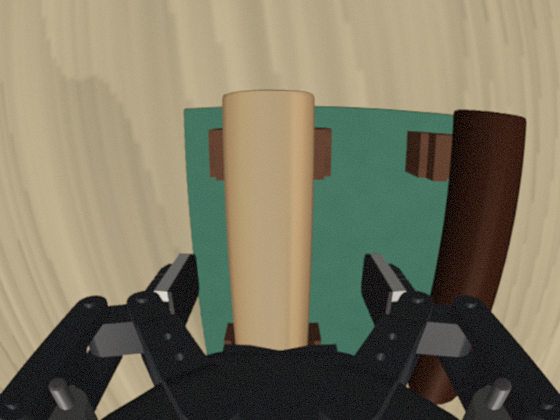

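View pics/s2.png

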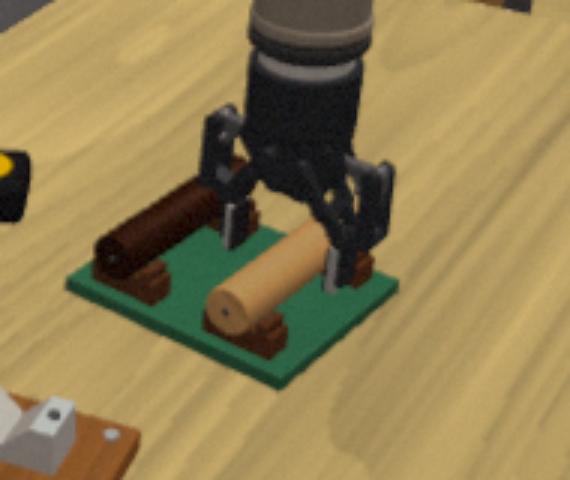

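The gripper sits about 3.5 mm to +x of the blank (blank mid column 271 against jaw mid 280). I'll correct that, then close.

Call:
jog_arm(motion=[[0.9, [0, 0.003, -0.0037], [-0.4, 0, 0]], [0.9, [0, 0.003, 0], [0, 0, 0]], [0.9, [0, 0, 0], [0, 0, 0]], [0.9, [0, 0, 0], [0, 0, 0]]], force=50)

```text
clock: 8.52
tcp_pos: [0.4907, -0.1702, 0.0464]
orientation: [-1.144, 1.305, -1.305]
contact_force: [-0.5, -0.4, -0.7]
grip_width: 0.0768
```

Call:
jog_arm(motion=[[0.5, [0, 0, 0], [0, 0, 0]], [0.45, [0, 0, 0], [0, 0, 0]], [0.4, [0, 0, 0], [0, 0, 0]], [0.3, [0, 0, 0], [0, 0, 0]], [0.2, [0, 0, 0], [0, 0, 0]], [0.1, [0, 0, 0], [0, 0, 0]], [0, [0, 0, 0], [0, 0, 0]], [0, [0, 0, 0], [0, 0, 0]], [0, [0, 0, 0], [0, 0, 0]]], force=50)

```text
clock: 9.27
tcp_pos: [0.4909, -0.1702, 0.0465]
orientation: [-1.144, 1.305, -1.305]
contact_force: [-1.5, 0.5, 5.6]
grip_width: 0.0349
```

```bash
python3 -c "
from h import *
from bench import r
delta([.4915,-.170,.047],-7.4)
"
```

```text
t 9.27 tcp [ 0.4909 -0.1702  0.0465] F [-1.5422  0.5007  5.6447] M [ 0.0739  0.3234 -0.0585] w 0.03492369461390636
world d [0.0006 0.0002 0.0005] tool shift mm [-0.2263 -0.467   0.5645] turn deg [-0.0187 -0.1002  0.0084]
```

Gripped at a width of 35 mm. Lifting.

Call:
jog_arm(motion=[[0, [0, -0.005, 0], [0, 0, 0]], [0, [0, -0.015, 0], [0, 0, 0]], [0, [0, -0.025, 0], [0, 0, 0]], [0, [0, -0.025, 0], [0, 0, 0]], [0, [0, -0.02, 0], [0, 0, 0]], [0, [0, -0.01, 0], [0, 0, 0]], [0, [0, 0, 0], [0, 0, 0]], [0, [0, 0, 0], [0, 0, 0]]])

```text
clock: 9.93
tcp_pos: [0.4905, -0.1702, 0.146]
orientation: [-1.144, 1.305, -1.305]
contact_force: [0.2, 0.9, -1.5]
grip_width: 0.035
```

```bash
cat > bl.py <<'E'
from h import *
from bench import r
import sys
o=r.get_obs(); tag=sys.argv[1]
def blank(n):
    f=r.grab_frame(n); np.savez(tag+n+'.npz',**f); cv2.imwrite(f'pics/{tag}{n}.png',f['image'][:,:,::-1]); P=cloud(f)
    i=f['image'].astype(int); c=o['tcp_pos']
    hsv=cv2.cvtColor(f['image'],cv2.COLOR_RGB2HSV)
    m=(hsv[...,1]>80)&(hsv[...,0]<22)&(hsv[...,2]>60)&(np.linalg.norm(P[...,:2]-c[:2],axis=-1)<.1)&(abs(P[...,2]-c[2])<.035)
    q=P[m]; mu=q.mean(0); v=np.linalg.svd(q-mu)[2][0]; v*=np.sign(v[1])
    t=(q-mu)@v
    for s in (t<t.min()+.04),(t>t.max()-.04):
        k=q[s]; print('   end zmax',np.percentile(k[:,2],97),'mean',k.mean(0))
    rect=cv2.minAreaRect(q[:,:2].astype(np.float32)*1000)
    print(n,m.sum(),'len',t.max()-t.min(),'yaw',np.degrees(np.arctan2(-v[0],v[1])),'pitch',np.degrees(np.arcsin(v[2])),'along rel tcp',(mu-c)@v+(t.min()+t.max())/2,'rect',rect)
for n in ('top','side'): blank(n)
E
python3 bl.py l1; python3 -c "
from h import *
delta([.557,.1262,.16],9.45)"
```

```text
end zmax 0.16722400627659265 mean [ 0.4965 -0.1349  0.1612]
   end zmax 0.16666439540259226 mean [ 0.5    -0.1102  0.1611]
top 549 len 0.06690095636243841 yaw -8.600946996318237 pitch -0.525335258502143 along rel tcp 0.04715905461210625 rect ((484.32342529296875, -121.33125305175781), (65.18301391601562, 63.10487365722656), 82.94612884521484)
   end zmax 0.16714675003205273 mean [ 0.4773 -0.2326  0.1628]
   end zmax 0.1667911673442404 mean [ 0.4939 -0.1014  0.1543]
side 737 len 0.1623300318505616 yaw -7.712338383973233 pitch -6.374021307318372 along rel tcp 0.00013987929066117816 rect ((487.8652648925781, -163.79867553710938), (148.62808227539062, 91.07379913330078), 55.86244201660156)
t 10.03 tcp [ 0.4897 -0.17    0.1449] F [ 0.0323  0.9146 -1.2101] M [ 0.019  -0.0023 -0.0306] w 0.03458547234607421
world d [0.0673 0.2962 0.0151] tool shift mm [-302.4084  -15.0931   28.0378] turn deg [  0.1357 -16.9492  -0.0393]
```

View pics/l1side.png

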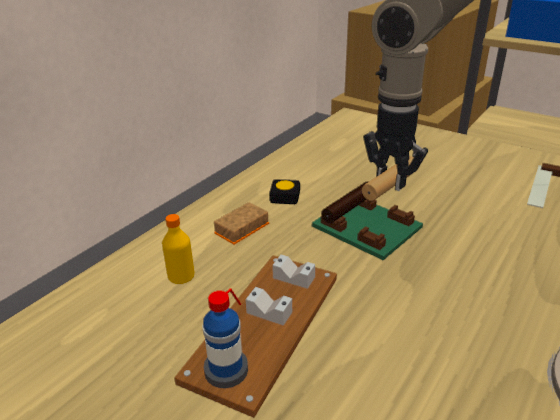

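The blank is lifted and level, with its top at about 167 mm at both ends, and centred along the jaws. Carrying it to the cradle.

Call:
jog_arm(motion=[[0, [-0.02, -0.005, 0.002], [0, 0, 0]], [0, [-0.032, -0.005, 0.003], [0, -2, 0]], [0, [-0.032, -0.005, 0.003], [0, -2, 0]], [0, [-0.032, 0, 0.003], [0, -2, 0]], [0, [-0.032, 0, 0.003], [0, -2, 0]], [0, [-0.032, 0, 0.003], [0, -2, 0]], [0, [-0.032, 0, 0.003], [0, -2, 0]], [0, [-0.032, 0, 0.003], [0, -2, 0]], [0, [-0.025, 0, 0], [0, -2, 0]], [0, [-0.015, 0, 0], [0, -1, 0]]])

```text
clock: 10.87
tcp_pos: [0.5158, 0.1156, 0.16]
orientation: [-1.286, 1.084, -1.08]
contact_force: [-0.7, -0.1, -1.6]
grip_width: 0.0347
```

Call:
jog_arm(motion=[[0, [0, 0, 0], [0, 0, 0]], [0, [0, 0, 0], [0, 0, 0]]])

```text
clock: 11.03
tcp_pos: [0.5164, 0.1119, 0.1602]
orientation: [-1.285, 1.087, -1.085]
contact_force: [-0.0, 0.4, -1.3]
grip_width: 0.0349
```

```bash
python3 -c "
from h import *
delta([.557,.1262,.12],9.45)"
```

```text
t 11.03 tcp [0.5164 0.1119 0.1602] F [-0.035   0.3797 -1.3195] M [-0.0195 -0.0067  0.0048] w 0.03489970862789522
world d [ 0.0406  0.0143 -0.0402] tool shift mm [-7.347  40.1443 42.5153] turn deg [0.1168 0.1085 0.0201]
```

Call:
jog_arm(motion=[[0, [-0.003, 0, 0.015], [0, 0, 0]], [0, [-0.003, 0, 0.015], [0, 0, 0]], [0, [-0.0013, 0.005, 0.0125], [0, 0, 0]], [0, [0, 0.015, 0], [0, 0, 0]], [0, [0, 0.015, 0], [0, 0, 0]], [0, [0, 0.005, 0], [0, 0, 0]], [0, [0, 0, 0], [0, 0, 0]], [0, [0, 0, 0], [0, 0, 0]]])

```text
clock: 11.7
tcp_pos: [0.5578, 0.1249, 0.1211]
orientation: [-1.283, 1.088, -1.088]
contact_force: [0.1, 0.3, -1.3]
grip_width: 0.0347
```

```bash
python3 bl.py l2; python3 -c "
from h import *
delta([.557,.1262,.054],9.45)"
```

```text
end zmax 0.1417883814136935 mean [0.5687 0.0611 0.1365]
   end zmax 0.14179641881846908 mean [0.5703 0.0633 0.1367]
top 279 len 0.048051052000155414 yaw -36.59761474421903 pitch 3.5611195200613763 along rel tcp -0.04190949451319832 rect ((569.1382446289062, 63.200347900390625), (35.202964782714844, 36.08774948120117), 12.235225677490234)
   end zmax 0.1437735842959621 mean [0.5577 0.063  0.1378]
   end zmax 0.14264462269682526 mean [0.5427 0.1916 0.1319]
side 1097 len 0.1608834228624432 yaw 8.111222813315878 pitch -5.056774254352707 along rel tcp 0.0007918198763521844 rect ((552.5490112304688, 129.69451904296875), (150.99949645996094, 82.59071350097656), 74.76884460449219)
t 11.8 tcp [0.5583 0.1257 0.122 ] F [-0.4177  0.4398 -1.3677] M [0.0562 0.0342 0.0779] w 0.03493600108577769
world d [-0.0013  0.0005 -0.068 ] tool shift mm [-0.7142 68.0225 -1.2918] turn deg [-0.0633  0.0004  0.0144]
```

View pics/l2side.png

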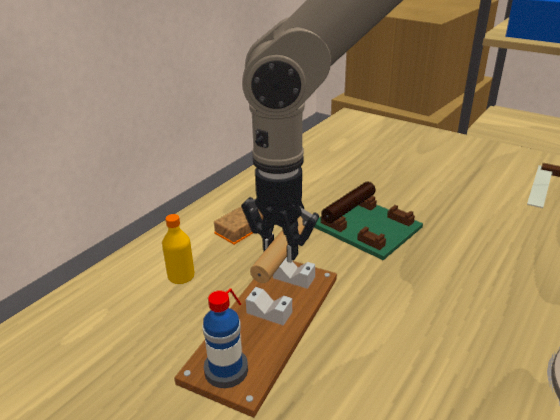

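View pics/l2top.png

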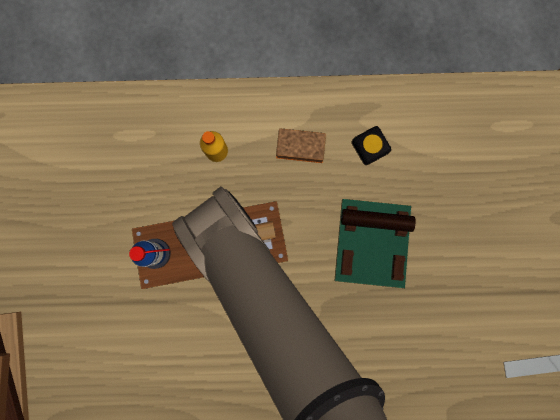

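The blank is above the cradle, aligned with it and level. Lowering.

Call:
jog_arm(motion=[[0, [-0.0005, 0.015, -0.0008], [0, 0, 0]], [0, [0, 0.018, 0], [0, 0, 0]], [0, [0, 0.014, 0], [0, 0, 0]], [0, [0, 0.008, 0], [0, 0, 0]], [0, [0, 0.004, 0], [0, 0, 0]], [0, [0, 0, 0], [0, 0, 0]], [0, [0, 0, 0], [0, 0, 0]]])

```text
clock: 12.38
tcp_pos: [0.5575, 0.1267, 0.063]
orientation: [-1.282, 1.086, -1.087]
contact_force: [-1.1, -0.1, -1.2]
grip_width: 0.0344
```

```bash
python3 -c "
from h import *
from bench import r
delta([.557,.1262,.054],9.45)
f=r.grab_frame('side');cv2.imwrite('pics/s3.png',cv2.resize(f['image'][210:360,200:360,::-1],None,fx=4,fy=4,interpolation=cv2.INTER_CUBIC))
f=r.grab_frame('wrist');cv2.imwrite('pics/w3.png',f['image'][:,:,::-1])
"
```

```text
t 12.38 tcp [0.5575 0.1267 0.063 ] F [-1.1497 -0.069  -1.1558] M [ 0.064  -0.0054 -0.003 ] w 0.034421634357071004
world d [-0.0005 -0.0005 -0.009 ] tool shift mm [ 0.4399  8.9984 -0.5557] turn deg [-0.0616  0.0489 -0.0036]
```

View pics/s3.png

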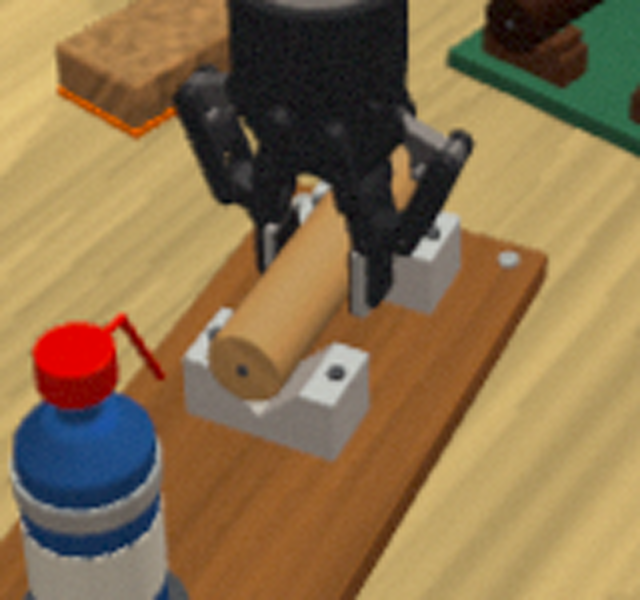

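View pics/w3.png

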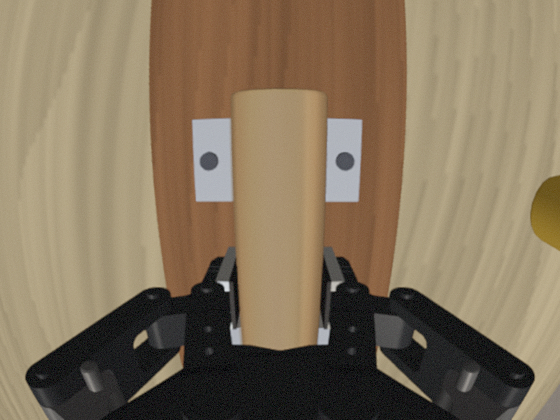

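In the wrist view the blank is centred over the groove: blank mid at column 279, block hole mid at 277. I'll lower slowly, watching the force.

Call:
jog_arm(motion=[[0, [0, 0.003, 0], [0, 0, 0]], [0, [0, 0.002, 0], [0, 0, 0]], [0, [0, 0.001, 0], [0, 0, 0]], [0, [0, 0, 0], [0, 0, 0]], [0, [0, 0, 0], [0, 0, 0]]])

```text
clock: 12.9
tcp_pos: [0.5568, 0.1265, 0.0562]
orientation: [-1.283, 1.086, -1.086]
contact_force: [0.0, -0.5, -1.1]
grip_width: 0.0345
```

Call:
jog_arm(motion=[[0, [0, 0.001, 0], [0, 0, 0]], [0, [0, 0.001, 0], [0, 0, 0]], [0, [0, 0, 0], [0, 0, 0]], [0, [0, 0, 0], [0, 0, 0]]])

```text
clock: 13.23
tcp_pos: [0.5566, 0.1265, 0.0544]
orientation: [-1.284, 1.086, -1.086]
contact_force: [-2.1, -1.0, 2.4]
grip_width: 0.0347
```

```bash
python3 -c "
from h import *
delta([.557,.1262,.054],9.45)"
```

```text
t 13.23 tcp [0.5566 0.1265 0.0544] F [-2.1373 -1.0187  2.4067] M [-0.1128  0.4205 -0.0342] w 0.0347020895939569
world d [ 0.0004 -0.0003 -0.0004] tool shift mm [0.3806 0.3553 0.3233] turn deg [0.0295 0.0528 0.0104]
```

Contact is on the +x face first (Fx is −2), so I'll nudge toward −x and press on.

Call:
jog_arm(motion=[[0, [0, 0, -0.0005], [0, 0, 0]], [0, [0, 0.0007, 0], [0, 0, 0]], [0, [0, 0, 0], [0, 0, 0]], [0, [0, 0, 0], [0, 0, 0]]])

```text
clock: 13.57
tcp_pos: [0.5565, 0.1265, 0.0542]
orientation: [-1.283, 1.086, -1.087]
contact_force: [-3.0, -1.0, 6.4]
grip_width: 0.0347
```

```bash
python3 -c "
from h import *
delta([.557,.1262,.054],9.45)"
```

```text
t 13.57 tcp [0.5565 0.1265 0.0542] F [-2.9763 -1.0425  6.4463] M [-0.1729  0.5892 -0.0766] w 0.03474898191916284
world d [ 0.0005 -0.0003 -0.0002] tool shift mm [0.3737 0.1514 0.4439] turn deg [-0.0148  0.0396  0.0168]
```

Call:
jog_arm(motion=[[0, [0, 0, -0.0005], [0, 0, 0]], [0, [0, 0.0004, 0], [0, 0, 0]], [0, [0, 0, 0], [0, 0, 0]], [0, [0, 0, 0], [0, 0, 0]]])

```text
clock: 13.9
tcp_pos: [0.5565, 0.1265, 0.0541]
orientation: [-1.282, 1.086, -1.087]
contact_force: [-2.7, -1.6, 10.2]
grip_width: 0.0346
```

Call:
jog_arm(motion=[[0, [0, 0, 0], [0, 0, 0]], [0, [0, 0, 0], [0, 0, 0]], [0, [0, 0, 0], [0, 0, 0]]])

```text
clock: 14.15
tcp_pos: [0.5565, 0.1265, 0.0541]
orientation: [-1.282, 1.085, -1.087]
contact_force: [-3.6, -1.1, 9.9]
grip_width: 0.035
```

Call:
jog_arm(motion=[[0, [0, 0, -0.0006], [0, 0, 0]], [0, [0, 0, 0], [0, 0, 0]], [0, [0, 0, 0], [0, 0, 0]], [0, [0, 0, 0], [0, 0, 0]]])

```text
clock: 14.48
tcp_pos: [0.5564, 0.1265, 0.0541]
orientation: [-1.281, 1.085, -1.087]
contact_force: [-1.7, -1.2, 7.4]
grip_width: 0.0348
```

```bash
python3 bl.py l4; python3 -c "
from h import *
from bench import r
delta([.557,.1262,.054],9.45)
f=r.grab_frame('side');cv2.imwrite('pics/s4.png',cv2.resize(f['image'][210:360,200:360,::-1],None,fx=4,fy=4,interpolation=cv2.INTER_CUBIC))
f=r.grab_frame('wrist');cv2.imwrite('pics/w4.png',f['image'][:,:,::-1])
"
```

```text
end zmax 0.07564285880363625 mean [0.5602 0.0572 0.0598]
   end zmax 0.023090766692006742 mean [0.6204 0.0823 0.0203]
top 435 len 0.12065554902954992 yaw -67.18023511631043 pitch -29.50934494937022 along rel tcp 0.011227708716239092 rect ((582.5071411132812, 58.49108123779297), (140.94476318359375, 54.3284912109375), 32.15632247924805)
   end zmax 0.07245958048519004 mean [0.5201 0.0552 0.025 ]
   end zmax 0.07461055744301623 mean [0.5504 0.203  0.0378]
side 2841 len 0.19761728666785544 yaw -10.974001097594085 pitch 5.16558352369076 along rel tcp -0.002818987139219707 rect ((554.8291625976562, 130.70664978027344), (139.7982940673828, 191.0177001953125), 10.07009220123291)
t 14.58 tcp [0.5564 0.1265 0.0541] F [-1.7807 -0.0531  7.7829] M [-0.1286  0.154  -0.1674] w 0.03448618476244626
world d [ 0.0006 -0.0003 -0.0001] tool shift mm [0.3897 0.1151 0.5279] turn deg [-0.1291  0.0216 -0.0044]
```

View pics/s4.png

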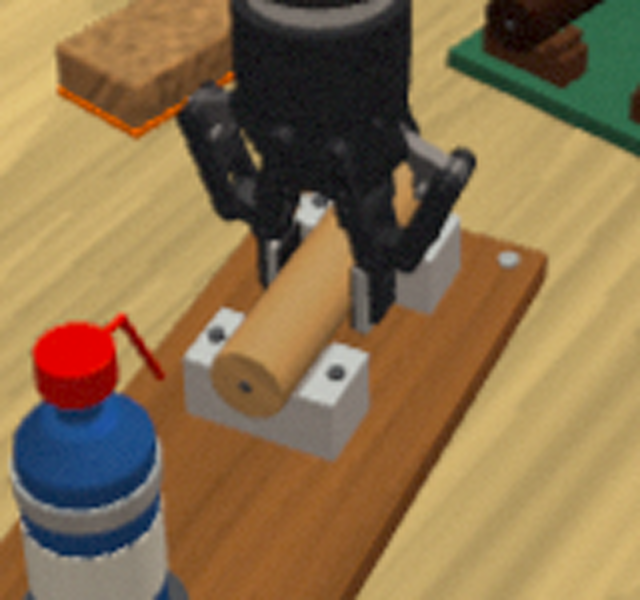

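View pics/w4.png

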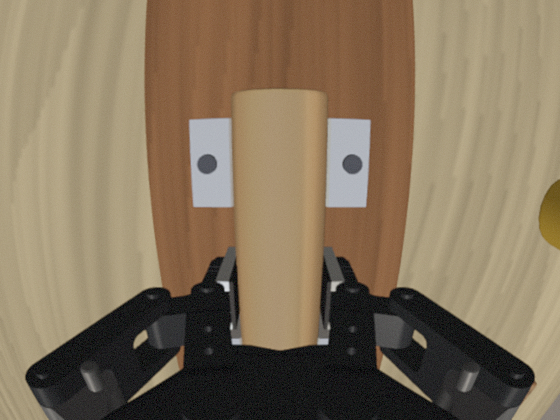

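The blank is seated with equal block margins on both sides (190–232 and 327–369). I'll bring the push back to 10 N and check the centring along the groove.

Call:
jog_arm(motion=[[0, [0, 0.0005, -0.0002], [0, 0, 0]], [0, [0, 0, 0], [0, 0, 0]], [0, [0, 0, 0], [0, 0, 0]], [0, [0, 0, 0], [0, 0, 0]]])

```text
clock: 15.02
tcp_pos: [0.5564, 0.1265, 0.054]
orientation: [-1.281, 1.085, -1.088]
contact_force: [-1.1, -1.2, 10.9]
grip_width: 0.0343
```

```bash
python3 -c "
from h import *
from bench import r
delta([.557,.1262,.054],9.45)
a=np.radians(9.45);jx=np.array([np.cos(a),np.sin(a)]);jy=np.array([-np.sin(a),np.cos(a)])
for n,vm in (('side',(.5560,.1254)),('top',(.5576,.1265))):
    f=r.grab_frame(n);P=cloud(f);hsv=cv2.cvtColor(f['image'],cv2.COLOR_RGB2HSV)
    d=P[...,:2]-np.array(vm);X=d@jx;Y=d@jy;Z=P[...,2]
    m=(hsv[...,1]>80)&(hsv[...,0]<22)&(abs(X)<.025)&(abs(Y)<.11)&(Z>.058)&(Z<.082)
    print(n,m.sum(),'Y range',Y[m].min(),Y[m].max())
    for lo,hi in((-.08,-.05),(-.05,-.03),(.0,.03),(.03,.05),(.05,.08)):
        k=m&(Y>lo)&(Y<hi)
        if k.sum()>20: print(lo,hi,k.sum(),'ztop',np.percentile(Z[k],[90,98]),'X',X[k].min(),X[k].max())
    g=(hsv[...,1]<50)&(hsv[...,2]>110)&(abs(X)<.045)&(abs(Y)<.09)&(abs(Z-.05)<.004)
    print('block Y',Y[g].min(),Y[g].max())
"
```

```text
t 15.02 tcp [0.5564 0.1265 0.054 ] F [-1.1106 -1.1936 10.8623] M [-0.2278  0.4333 -0.1979] w 0.03434922760217583
world d [ 0.0006 -0.0003 -0.    ] tool shift mm [0.383  0.0304 0.5426] turn deg [-0.1496  0.0071  0.0033]
side 864 Y range -0.07208524576394845 0.08119849037936627
-0.08 -0.05 47 ztop [0.0738 0.0746] X -0.017351683647102996 -0.0042061310096430365
0.0 0.03 217 ztop [0.0752 0.0764] X -0.019213704357431784 0.016871581694797983
0.03 0.05 167 ztop [0.0752 0.0765] X -0.017651711033687848 0.016219139585099178
0.05 0.08 334 ztop [0.075 0.076] X -0.017591194923354227 0.0159189462686466
block Y -0.06897006074431479 0.0712181697697778
top 224 Y range -0.07983984159487953 -0.04416450454947346
-0.08 -0.05 209 ztop [0.074  0.0756] X -0.017261495817367613 0.017544439330850977
block Y -0.06970413634354997 -0.03565530344079283
```

Call:
jog_arm(motion=[[0, [0, 0, 0], [0, 0, 0]], [0, [0, 0, 0], [0, 0, 0]], [0, [0, 0, 0], [0, 0, 0]], [0, [0, 0, 0], [0, 0, 0]], [0, [0, 0, 0], [0, 0, 0]], [0, [0, 0, 0], [0, 0, 0]], [0, [0, 0, 0], [0, 0, 0]], [0, [0, 0, 0], [0, 0, 0]]])

```text
clock: 15.78
tcp_pos: [0.5564, 0.1265, 0.054]
orientation: [-1.281, 1.085, -1.088]
contact_force: [-3.0, -1.6, 10.4]
grip_width: 0.0348
```

```bash
python3 -c "
from h import *
delta([.557,.1262,.054],9.45)"
```

```text
t 15.78 tcp [0.5564 0.1265 0.054 ] F [-2.9958 -1.6218 10.4209] M [-0.1936  0.4126 -0.2413] w 0.03482839717175779
world d [ 0.0006 -0.0003 -0.    ] tool shift mm [0.3676 0.0313 0.5446] turn deg [-0.1504  0.0085  0.0029]
```

```bash
python3 -c "
from bench import r
print(r.hand_in()); o=r.get_obs(); print(o['clock'],o['contact_force'],o['tcp_pos'])"
```

```text
the job is handed in; nothing more can be done
None
the job is handed in; nothing more can be done
```

The job is handed in at about 16 s of robot time. The arm is still holding the beech blank in the V-cradle, pressed down with about 10.4 N.

- **Nozzle:** I pressed the red cap until it stopped, with the force rising to 13.7 N as the height stalled. After I let go, the camera showed its top back at its starting height.
- **Seating:** The blank overhangs the V-blocks by about 10 mm at each end. In the wrist picture the block margins on either side are equal. The gripper is turned to within 0.2° of the groove. The blank's top measured 74–76 mm, against 73.5 mm expected. The side camera, which gave the higher readings, also read other known heights about 1.5 mm high.
- **Bearing on both faces:** A small sideways force of 1 to 3 N remains, varying between readings. The +x face therefore carries somewhat more than the −x face, but both are loaded.
- **Left alone:** I did not touch the walnut blank, sanding block, glue bottle or tape measure. They looked unmoved in the pictures while I carried the blank over, but I did not measure them again.

The length and height estimates in one automatic check of the seated blank were wrong because its colour mask also picked up the brown board. I replaced it with the tighter check quoted above. Handing in gave no verdict, and I could not read the state afterwards.

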